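# Load the tube warmer and hold a warmed tube level for the clot reading

### The job

We are running a clotting check in the tube warmer, whose four wells are marked from left to right with one, two, three and four dots; a red-capped tube and its purple-capped control are already warm in wells three and four. Take the two fresh tubes from the blue rack and, keeping them upright, stand first the red-capped one in well one, then the purple-capped one in well two, each let go and fully down. Only then draw the warmed red-capped tube straight up until it is clear of the warmer, tip it over until it lies level, and finish while still gripping it, level and still, at least 20 cm above the table with nothing else holding it up, leaving the warm purple-capped tube, the timer, the pen and the roll of tape alone.

Things in the scene. Friction and masses are not known exactly. Their poses are not given: they have to be found in the camera images.
- warmer: fixed white tube warmer, 170 (x) by 236 (y) by 71 mm, panel towards the robot, bare aluminium block (60 by 200 mm) in it, top at z = 80. Origin: on the table under the block's middle; z up; yaw within 0.35 rad. Wells in one row along y, 46 mm apart, well1 at +y (left), 1 to 4 black dots in front; 15 mm bore, floor 60 mm down. A seated cap spans 25 to 52 mm above the block
- well1 (a point): centre of the mouth of well one (one dot, leftmost), level with the block's top, 80 mm above the table; axes as the warmer's
- well2 (a point): centre of the mouth of well two (two dots), likewise
- well3 (a point): centre of the mouth of well three (three dots), likewise; holds a warm tube at the start
- well4 (a point): centre of the mouth of well four (four dots, rightmost), likewise; holds a warm tube at the start
- rack: fixed blue three-tier tube rack right of the warmer, 56 (x) by 152 (y) by 62 mm. Origin: on the table under its middle; z up. Three 15 mm bores along its y axis, 46 mm apart; the fresh tubes stand in the outer two, either way round, on the base plate 6 mm above the table, held up to 62 mm; the middle bore is empty
- fresh_red: fresh blood tube with a red cap, 112 mm tall, 11 to 17 g, round bottom. Origin: centre of the bottom tip; z runs up the tube to the cap. The glass is 13 mm across; the cap, 17.6 mm across, covers 85 to 112 mm from the bottom, so grip about 98 mm up. Stands in an end bore of the blue rack at the start; goes into well one.
- fresh_purple: fresh blood tube with a purple cap, 112 mm tall, 11 to 17 g, round bottom. Origin: centre of the bottom tip; z runs up the tube to the cap. The glass is 13 mm across; the cap, 17.6 mm across, covers 85 to 112 mm from the bottom, so grip about 98 mm up. Stands in the other end bore of the blue rack at the start; goes into well two.
- warm_red: warmed blood tube with a red cap, 112 mm tall, 11 to 17 g, round bottom. Origin: centre of the bottom tip; z runs up the tube to the cap. The glass is 13 mm across; the cap, 17.6 mm across, covers 85 to 112 mm from the bottom, so grip about 98 mm up. Stands in well three or four of the warmer at the start; this is the one to draw out, tip level and hold.
- warm_purple: warmed control tube with a purple cap, 112 mm tall, 11 to 17 g, round bottom. Origin: centre of the bottom tip; z runs up the tube to the cap. The glass is 13 mm across; the cap, 17.6 mm across, covers 85 to 112 mm from the bottom, so grip about 98 mm up. Stands in the other of wells three and four; stays there.
- timer: white lab timer with a grey display, 66 by 62 by 17 mm, lying on the table in front of the warmer; origin under its centre; leave alone
- pen: blue ball pen, 145 mm long, 9 mm thick, lying on the table in front of the rack; origin under its centre; leave alone
- tape: roll of beige tape, 96 mm across, 25 mm high, lying on the table right of the rack; origin under its centre; leave alone
- warm_red_cap (a point): centre of the red cap of the warmed tube, 98.5 mm from its bottom along its axis

How it is judged (in metres and radians):
On the way, in this order (a step that is already met when the one before it is completed fails the run):
1. the fresh red-capped tube stands fully down in well one and is let go, the warm red-capped tube still waiting in its well and the fresh purple-capped one not yet in well two (horizontal distance between fresh_red and well1 below 0.004 m and z of fresh_red in the frame of well1 below -0.055 m and angle between fresh_red's own z axis and vertical below 0.12 rad and contact force between the fingers and fresh_red below 0.05 N and horizontal distance between fresh_purple and well2 above 0.03 m and distance of warm_red from where it was at the start of the episode below 0.015 m), for 0.2 s.
2. the fresh purple-capped tube stands fully down in well two and is let go, the warm red-capped tube still waiting (horizontal distance between fresh_purple and well2 below 0.004 m and z of fresh_purple in the frame of well2 below -0.055 m and angle between each of fresh_purple, fresh_red's own z axis and vertical below 0.12 rad and contact force between the fingers and fresh_purple below 0.05 N and horizontal distance between fresh_red and well1 below 0.004 m and z of fresh_red in the frame of well1 below -0.055 m and distance of warm_red from where it was at the start of the episode below 0.015 m), for 0.2 s.
3. the warm red-capped tube is gripped and drawn up, still near upright, its bottom clear above the block (height (world z) of warm_red above 0.084 m and angle between warm_red's own z axis and vertical below 0.45 rad and contact force between the fingers and warm_red above 0.5 N), for 0.05 s.
At the end, for the whole second after the job is handed in: the warm red tube is gripped, level within 15 degrees, still, both ends over 20 cm above the table; the fresh tubes stand in wells one (red) and two (purple) within 5 mm of the floor, 4 mm of the axis, 7 degrees of upright; the warm purple tube is within 1 cm of its start (angle between warm_red's own z axis and vertical between 1.31 and 1.83 rad and height (world z) of each of warm_red, warm_red_cap above 0.2 m and contact force between the fingers and warm_red above 0.5 N and linear speed of warm_red below 0.03 m/s and angular speed of warm_red below 0.3 rad/s and horizontal distance between fresh_red and well1 below 0.004 m and z of fresh_red in the frame of well1 below -0.055 m and angle between each of fresh_red, fresh_purple, warm_purple's own z axis and vertical below 0.12 rad and horizontal distance between fresh_purple and well2 below 0.004 m and z of fresh_purple in the frame of well2 below -0.055 m and distance of warm_purple from where it was at the start of the episode below 0.01 m); the arm keeps its last pose, push and grip.
It fails at once if the warm red-capped tube is leaned over while it is still in its well (angle between warm_red's own z axis and vertical above 0.5 rad and height (world z) of warm_red below 0.08 m).
It fails at once if a fresh tube or the warm purple-capped tube is tipped past about 35 degrees (angle between any of fresh_red, fresh_purple, warm_purple's own z axis and vertical above 0.6 rad).
It fails at once if the warm purple-capped tube is pulled out of its well (distance of warm_purple from where it was at the start of the episode above 0.03 m).
It fails at once if the timer, the pen or the tape is moved more than 3 cm (distance of any of timer, pen, tape from where it was at the start of the episode above 0.03 m).
It also fails if it takes over 72 s, if anything falls off the work surface, if the arm or the gripper's body presses on something with over 40 N, if the wrist force passes 120 N, or if a joint passes its speed limit or range.

### The arm

A 6-joint arm with a two-finger parallel gripper is mounted at the origin on a cart in front of the work surface, level with it; the furniture and walls round the work are solid. World frame = base frame: x ahead of the robot, y to its left, z up, the work surface at z = 0. Lengths are in mm, angles in degrees, forces in N, time in s.
With the tool pointing down it reaches from about 350 to 775 mm from the base axis. Payload 7.3 kg.
Tool frame: the origin (TCP) lies at the centre of the arm's flange, where the gripper is bolted on; the fingertips stand 178 mm ahead of it and the grasp point (between the pads) lies 159 mm ahead of it; z points along the fingers, y is the line along which they close (so a half turn about z gives the same grasp; the last joint's range is limited). The gripper opens to 92 mm and grips with 3 to 60 N. Pads are 19 mm wide; open, the fingers measure 130 mm over their backs; the gripper's body (75 mm by 190 mm) begins 47 mm behind the grasp point.
Start: joints at [67.838, 19.595, 87.324, -0, 73.075, -8.365], TCP at [125.179, 509.861, 404.741] pointing down, gripper open.
Joint ranges: [-145.02, 145.02], [-44.19, 115.74], [2.07, 154.8], [-57.11, 237.11], [16.16, 152.29], [-177.93, 177.93]. Speed limits (degrees/s): [147.25, 147.25, 180, 180, 180, 180].

### API

Orientations are given as a 3x3 rotation matrix whose columns are the frame's x, y, z axes.
In Python, from workcell import ctrl, optics, get_t, get_joints, get_joint_velocities, get_tau, get_ee_pos, get_tool_rot, get_wrist_force, get_moment, get_width, get_finger_force gives the robot as it stands. Calls block until the motion is done:
- ctrl.goto(position, orientation): joint-space move of the TCP to a pose.
- ctrl.movel(position, ori=None, vel=150, until_force=None): straight line of the TCP; ori=None keeps the orientation; vel is the mean speed in mm/s. With until_force (N) it stops when the force on the tool has changed by that much, and returns True; else False.
- ctrl.move_j(angles): joint-space move.
- ctrl.open_gripper() and ctrl.close_gripper(newtons=None): open the fingers fully, or close them until they stop; newtons is the grip in N (None keeps the last).
- ctrl.pause(seconds).
- ctrl.solve_ik(position, orientation): joint angles nearest the present ones, or None.
- optics.camera(name): name is "side" or "top"; returns (picture, depth): 420x560x3 uint8, red, green, blue; 420x560 float32, mm along the optical axis (not along the pixel's ray), 0 where there is no reading.
- optics.camera_params(name): a dict with "fx", "fy", "cx", "cy" (pixels), "R" (3x3) and "t" (3): a world point X has camera coordinates R X + t. Camera axes: x right, y down, z forward; pixel columns grow to the right and rows downward; lengths in mm; the calibration is good to about 2 mm. A picture is of the moment at which its call begins. camera_params takes no time and is no camera call.
A pose or a line that the arm cannot do raises ctrl.IKError and nothing moves.
- ctrl.job_done(): hands the job in; it is judged then, once.
Readings, each from a call of its own:
- get_t(): time.
- get_joints(): joint angles.
- get_joint_velocities(): joint speeds.
- get_tau(): joint torques, N m.
- get_ee_pos(): TCP position.
- get_tool_rot(): TCP orientation.
- get_wrist_force(): force on the tool from outside, world axes, zero at the start.
- get_moment(): the same for the moment, N m.
- get_width(): finger opening in mm.
- get_finger_force(): force on a finger pad.
Only numpy, scipy, OpenCV 4.12 (cv2) and the standard library are available. Lean on these libraries where they do the work, as an engineer would, in place of code of your own. Each camera call takes 0.05 s, during which the arm holds its last target. There are 200 camera calls.

## Working session

There is one attempt and no reset: what is moved stays moved. The work goes in short steps, each a Python script; the robot and the scene stay as the last script left them, time stands still between calls to the robot, and variables do not carry over. Pictures are saved under pics/ and viewed, at most 10 in all, crops included, and the job is handed in when it is done.

```bash
mkdir -p pics; python3 - <<'E'
from workcell import *
import cv2,numpy as np
for n in("top","side"):
    p,d=optics.camera(n); np.savez(f"{n}.npz",p=p,d=d); cv2.imwrite(f"pics/{n}.png",p[:,:,::-1])
    q=optics.camera_params(n); print(n,q)
print(get_t(),get_tool_rot())
E
```

```text
top {'fx': 423.15604561114105, 'fy': 423.15604561114105, 'cx': 273.4309361714635, 'cy': 208.62258128144003, 'R': array([[ 0.01903465, -0.9997453 ,  0.01212531],
       [-0.98470112, -0.02084643, -0.17300037],
       [ 0.17320907, -0.00864681, -0.98484712]]), 't': array([ -81.22498451,  488.42231734, 1183.45166528])}
side {'fx': 407.5687766500036, 'fy': 407.5687766500036, 'cx': 278.5522136100446, 'cy': 207.54622397492005, 'R': array([[-0.96065014, -0.27774743, -0.00276936],
       [-0.08910325,  0.31759578, -0.94403047],
       [ 0.26308157, -0.90663625, -0.32984663]]), 't': array([445.09866144, 172.09386663, 918.92503975])}
0.1 [[-9.71139500e-01  2.38511677e-01 -5.02451329e-04]
 [ 2.38512120e-01  9.71138782e-01 -1.19760001e-03]
 [ 2.02308386e-04 -1.28287741e-03 -9.99999157e-01]]
```

View pics/top.png

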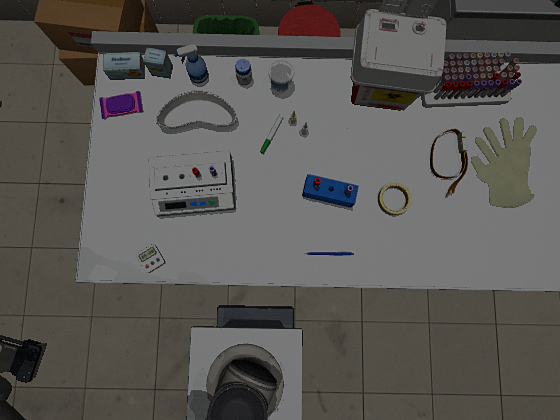

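View pics/side.png

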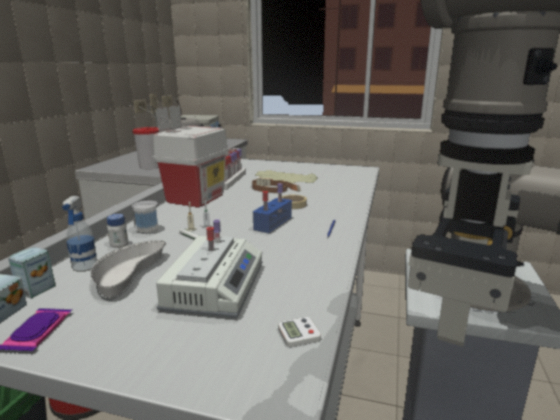

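The top view shows the warmer at about (192,183), with the warm red cap at (196,171) and purple at (212,172). The rack is at (331,191), with red at (317,183) and purple at (349,189). I need enlarged crops.

```bash
python3 - <<'E'
import cv2,numpy as np
p=np.load("top.npz")['p'][:,:,::-1]
a=cv2.resize(p[145:220,143:243],None,fx=8,fy=8,interpolation=cv2.INTER_CUBIC)
a=cv2.convertScaleAbs(a,alpha=1.4)
cv2.imwrite("pics/c1.png",a)
b=cv2.resize(p[168:213,298:363],None,fx=12,fy=12,interpolation=cv2.INTER_CUBIC)
cv2.imwrite("pics/c2.png",cv2.convertScaleAbs(b,alpha=1.4))
s=np.load("side.npz")['p'][:,:,::-1]
c=cv2.resize(s[175:315,155:305],None,fx=4,fy=4,interpolation=cv2.INTER_CUBIC)
cv2.imwrite("pics/c3.png",cv2.convertScaleAbs(c,alpha=1.2))
E
```

```text
(no output)
```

View pics/c1.png

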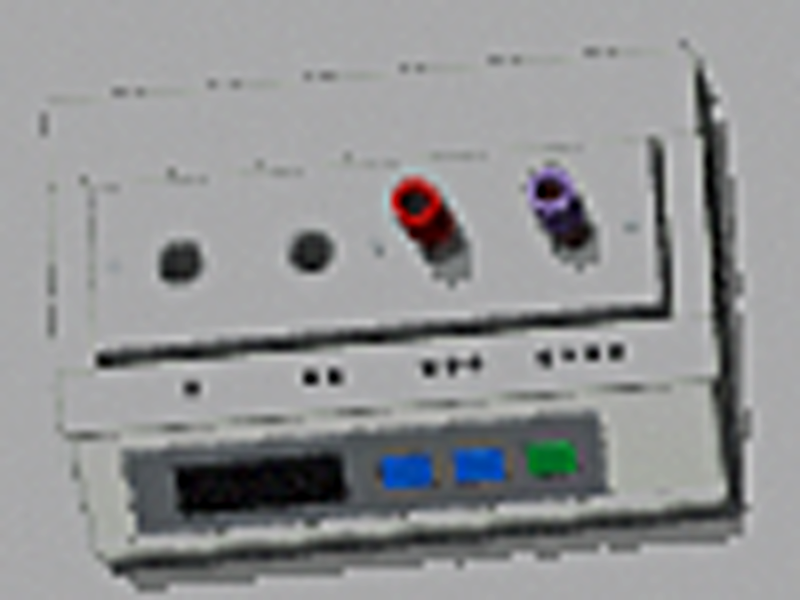

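View pics/c2.png

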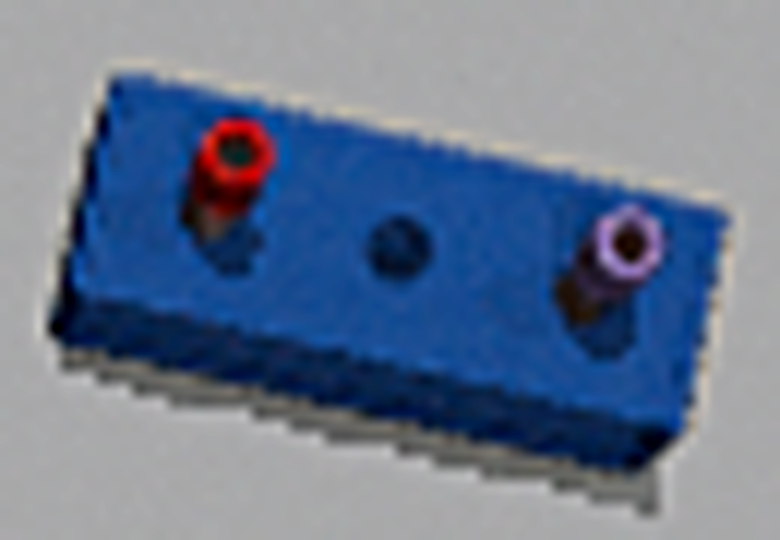

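View pics/c3.png

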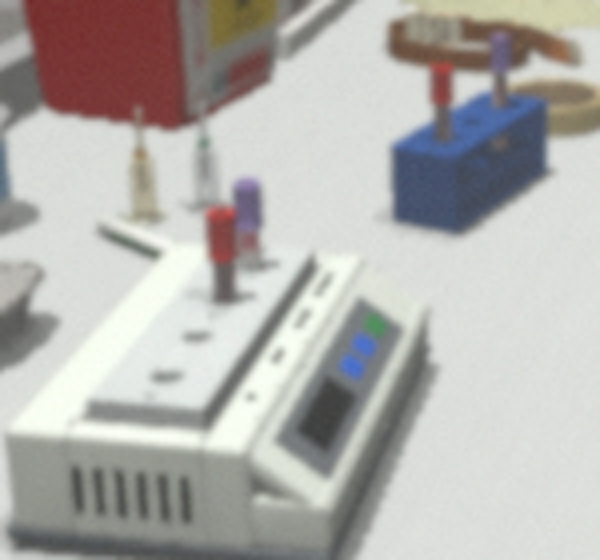

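The crops show:
- **Warmer crop (×8):** well 1 at (180,262), well 2 at (312,251), the warm red cap top at (417,201) and the warm purple top at (551,191).
- **Rack crop (×12):** red cap top at (239,150), middle bore at (400,247), purple top at (630,243).
- **Side crop (×4):** well 1 at (167,376), well 2 at (197,336), warm red top at (222,211), rack red top at (441,66), purple top at (500,37).

Next I fit the poses.

```bash
cat > h.py <<'E'
import numpy as np,cv2
from scipy.optimize import least_squares
from workcell import *
P={n:optics.camera_params(n) for n in("top","side")}
def proj(n,X):
    q=P[n];c=q['R']@np.array(X,float)+q['t'];return np.array([q['fx']*c[0]/c[2]+q['cx'],q['fy']*c[1]/c[2]+q['cy']])
def back(n,uv,z):
    q=P[n];r=q['R'].T@np.array([(uv[0]-q['cx'])/q['fx'],(uv[1]-q['cy'])/q['fy'],1]);o=-q['R'].T@q['t']
    return o+r*(z-o[2])/r[2]
E
cat > fit.py <<'E'
from h import *
f=lambda u,s,o:((u[0]+.5)/s-.5+o[0],(u[1]+.5)/s-.5+o[1])
t1=lambda u:f(u,8,(143,145)); t2=lambda u:f(u,12,(298,168)); s3=lambda u:f(u,4,(155,175))
W=[("top",t1((180,262)),69,80),("top",t1((312,251)),23,80),("top",t1((417,201)),-23,132),("top",t1((551,191)),-69,132),
("side",s3((167,376)),69,80),("side",s3((197,336)),23,80),("side",s3((222,211)),-23,132),("side",s3((247,183)),-69,132)]
R=[("top",t2((239,150)),46,118),("top",t2((630,243)),-46,118),("top",t2((400,247)),0,62),("side",s3((441,66)),46,118),("side",s3((500,37)),-46,118)]
def fit(O,x0,cams):
    O=[o for o in O if o[0] in cams]
    pt=lambda x,l,z:[x[0]-l*np.sin(x[2]),x[1]+l*np.cos(x[2]),z]
    r=least_squares(lambda x:np.concatenate([proj(n,pt(x,l,z))-uv for n,uv,l,z in O]),x0)
    print(cams,r.x.round(3));print(r.fun.reshape(-1,2).round(2).tolist())
    for l in sorted({o[2] for o in O}):print(l,np.round(pt(r.x,l,0)[:2],1))
for c in(("top",),("side",),("top","side")):
    fit(W,[550,150,0],c);fit(R,[550,-150,0],c)
for n,uv,l,z in W+R:print(n,l,back(n,uv,z).round(1))
E
python3 fit.py
```

```text
('top',) [5.74666e+02 1.69009e+02 1.08000e-01]
[[0.19, -0.03], [-0.07, -0.0], [-0.13, 0.09], [0.02, -0.05]]
-69 [582.1 100.4]
-23 [577.1 146.1]
23 [572.2 191.9]
69 [567.3 237.6]
('top',) [ 5.49564e+02 -2.35427e+02 -2.19000e-01]
[[0.01, -0.09], [0.06, -0.08], [-0.07, 0.18]]
-46 [ 539.6 -280.3]
0 [ 549.6 -235.4]
46 [ 559.5 -190.5]
('side',) [5.73139e+02 1.73525e+02 1.07000e-01]
[[-0.07, -0.05], [0.25, -0.12], [-0.28, 0.33], [0.1, -0.13]]
-69 [580.5 104.9]
-23 [575.6 150.7]
23 [570.7 196.4]
69 [565.7 242.1]
('side',) [ 5.48408e+02 -2.29344e+02 -2.12000e-01]
[[-0.03, 0.18], [0.03, -0.2]]
-46 [ 538.7 -274.3]
46 [ 558.1 -184.4]
('top', 'side') [5.74616e+02 1.70138e+02 1.07000e-01]
[[-0.21, -0.04], [-0.47, 0.0], [-0.54, 0.1], [-0.4, -0.03], [0.02, -0.9], [0.32, -0.89], [-0.22, -0.29], [0.14, -0.7]]
-69 [582.  101.5]
-23 [577.1 147.3]
23 [572.2 193. ]
69 [567.3 238.7]
('top', 'side') [ 5.49719e+02 -2.35103e+02 -2.17000e-01]
[[-0.11, -0.12], [-0.05, -0.17], [-0.19, 0.13], [0.09, -0.42], [0.2, -0.71]]
-46 [ 539.8 -280. ]
0 [ 549.7 -235.1]
46 [ 559.6 -190.2]
top 69 [567.1 238.1  80. ]
top 23 [572.2 191.7  80. ]
top -23 [577.4 145.8 132. ]
top -69 [581.9 100.5 132. ]
side 69 [565.5 242.3  80. ]
side 23 [570.9 197.1  80. ]
side -23 [575.9 148.7 132. ]
side -69 [580.4 105.7 132. ]
top 46 [ 559.3 -190.5  118. ]
top -46 [ 539.4 -280.2  118. ]
top 0 [ 550.1 -235.6   62. ]
side 46 [ 558.6 -186.1  118. ]
side -46 [ 538.2 -272.1  118. ]
```

```bash
cat >> h.py <<'E'
YAW=0.107
def rot(yaw=YAW,flip=1):
    c,s=np.cos(yaw),np.sin(yaw); y=flip*np.array([c,s,0]); z=np.array([0,0,-1.]); return np.c_[np.cross(y,z),y,z]
def pick(): 
    best=None
    for f in(1,-1):
        js=[ctrl.solve_ik(p,rot(flip=f)) for p in([559,-190,263],[540,-280,263],[567,238,277],[577,147,277])]
        print(f,[None if j is None else np.round(j,0).tolist() for j in js])
E
python3 - <<'E'
from h import *
pick()
for f in(1,-1):
    R=rot(flip=f)
    for th in (30,60,90):
        for ax in (R[:,1],-R[:,1]):
            Q=cv2.Rodrigues(ax*np.radians(th))[0]@R
            for p in([450,140,420],[400,100,400]):
                j=ctrl.solve_ik(p,Q);print(f,th,Q[:,2].round(2),p,None if j is None else np.round(j).tolist())
E
```

```text
1 [[-26.0, 34.0, 87.0, -0.0, 59.0, -32.0], [-35.0, 36.0, 84.0, -0.0, 60.0, -41.0], [16.0, 36.0, 82.0, -0.0, 62.0, 10.0], [7.0, 34.0, 85.0, -0.0, 61.0, 1.0]]
-1 [[-26.0, 34.0, 87.0, -0.0, 59.0, 148.0], [-35.0, 36.0, 84.0, -0.0, 60.0, 139.0], [16.0, 36.0, 82.0, -0.0, 62.0, -170.0], None]
1 30 [-0.05  0.5  -0.87] [450, 140, 420] [-1.0, 13.0, 97.0, 31.0, 76.0, -16.0]
1 30 [-0.05  0.5  -0.87] [400, 100, 400] [-7.0, 9.0, 106.0, 30.0, 75.0, -23.0]
1 30 [ 0.05 -0.5  -0.87] [450, 140, 420] [16.0, 16.0, 93.0, -30.0, 79.0, 18.0]
1 30 [ 0.05 -0.5  -0.87] [400, 100, 400] [13.0, 11.0, 104.0, -31.0, 72.0, 18.0]
1 60 [-0.09  0.86 -0.5 ] [450, 140, 420] [-7.0, 16.0, 101.0, 58.0, 87.0, -30.0]
1 60 [-0.09  0.86 -0.5 ] [400, 100, 400] [-14.0, 13.0, 110.0, 55.0, 88.0, -38.0]
1 60 [ 0.09 -0.86 -0.5 ] [450, 140, 420] [22.0, 21.0, 95.0, -56.0, 90.0, 30.0]
1 60 [ 0.09 -0.86 -0.5 ] [400, 100, 400] None
1 90 [-0.11  0.99 -0.  ] [450, 140, 420] [-9.0, 22.0, 106.0, 80.0, 102.0, -39.0]
1 90 [-0.11  0.99 -0.  ] [400, 100, 400] [-16.0, 20.0, 115.0, 74.0, 106.0, -47.0]
1 90 [ 0.11 -0.99 -0.  ] [450, 140, 420] None
1
[... 220 characters left out ...]
05  0.5  -0.87] [450, 140, 420] [-1.0, 13.0, 97.0, 31.0, 76.0, 164.0]
-1 30 [-0.05  0.5  -0.87] [400, 100, 400] [-7.0, 9.0, 106.0, 30.0, 75.0, 157.0]
-1 60 [ 0.09 -0.86 -0.5 ] [450, 140, 420] [22.0, 21.0, 95.0, -56.0, 90.0, -150.0]
-1 60 [ 0.09 -0.86 -0.5 ] [400, 100, 400] None
-1 60 [-0.09  0.86 -0.5 ] [450, 140, 420] [-7.0, 16.0, 101.0, 58.0, 87.0, 150.0]
-1 60 [-0.09  0.86 -0.5 ] [400, 100, 400] [-14.0, 13.0, 110.0, 55.0, 88.0, 142.0]
-1 90 [ 0.11 -0.99 -0.  ] [450, 140, 420] None
-1 90 [ 0.11 -0.99 -0.  ] [400, 100, 400] None
-1 90 [-0.11  0.99 -0.  ] [450, 140, 420] [-9.0, 22.0, 106.0, 80.0, 102.0, 141.0]
-1 90 [-0.11  0.99 -0.  ] [400, 100, 400] [-16.0, 20.0, 115.0, 74.0, 106.0, 133.0]
```

```bash
python3 - <<'E'
from h import *
R=rot(); x,y=559.3,-189.7
ctrl.goto([x,y,363],R);print(get_t())
ctrl.movel([x,y,263]);f0=get_wrist_force();print(get_t(),f0)
ctrl.close_gripper(10);print(get_t(),get_width(),get_finger_force(),get_wrist_force()-f0)
p,d=optics.camera("top");np.save("g1.npy",p)
E
```

```text
3.0
3.8167 [-0.52519373  0.5465633  -0.09900746]
4.9583 16.919407223302354 9.99997079372406 [ 0.63308824 -0.14697006 -1.04884042]
```

```bash
python3 - <<'E'
from h import *
R=rot()
ctrl.movel([559.3,-189.7,430],vel=200)
ctrl.goto([567.2,238.2,430],R);ctrl.movel([567.2,238.2,357]);ctrl.pause(.3)
print(get_t(),get_ee_pos(),get_width(),get_wrist_force())
ims=[]
for n,z in(("top",212),("side",212)):
    p,d=optics.camera(n);np.save(f"h_{n}.npy",p)
    c=proj(n,[567.2,238.2,212]).round().astype(int);print(n,c)
    q=p[c[1]-25:c[1]+45,c[0]-35:c[0]+35,::-1];ims.append(cv2.resize(q,None,fx=5.7,fy=5.7,interpolation=cv2.INTER_CUBIC))
cv2.imwrite("pics/h1.png",cv2.convertScaleAbs(np.hstack(ims),alpha=1.3));print(ims[0].shape)
E
```

```text
8.5 [567.26496113 238.239426   357.85334882] 17.4651161221635 [0.17628577 0.9255829  0.05489096]
top [153 164]
side [192 206]
(399, 399, 3)
```

View pics/h1.png

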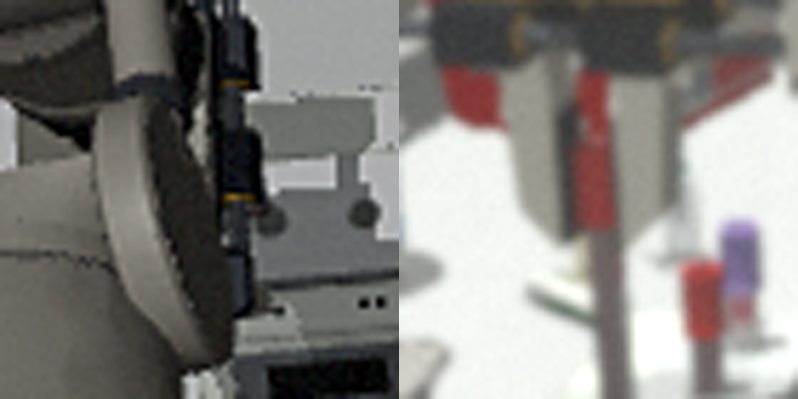

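The arm hides the tube from the top camera, but the side view shows it gripped, with the cap at about (597,180) in the crop. I'll look at the tube bottom against well 1 in that same side frame.

```bash
python3 - <<'E'
from h import *
p=np.load("h_side.npy")
for X in([567.2,238.2,198],[567.2,238.2,100],[565.7,242.1,80],[567.2,238.2,80],[567.3,237.6,80]):print(X,proj("side",X).round(1),((proj("side",X)-[160,210]+.5)*8-.5).round())
q=cv2.resize(p[210:285,160:240,::-1],None,fx=8,fy=8,interpolation=cv2.INTER_CUBIC);cv2.imwrite("pics/h2.png",cv2.convertScaleAbs(q,alpha=1.1))
E
```

```text
[567.2, 238.2, 198] [192.3 212.9] [262.  26.]
[567.2, 238.2, 100] [195.9 258.7] [290. 393.]
[565.7, 242.1, 80] [196.3 268.6] [294. 472.]
[567.2, 238.2, 80] [196.5 267.6] [296. 464.]
[567.3, 237.6, 80] [196.6 267.5] [297. 463.]
```

View pics/h2.png

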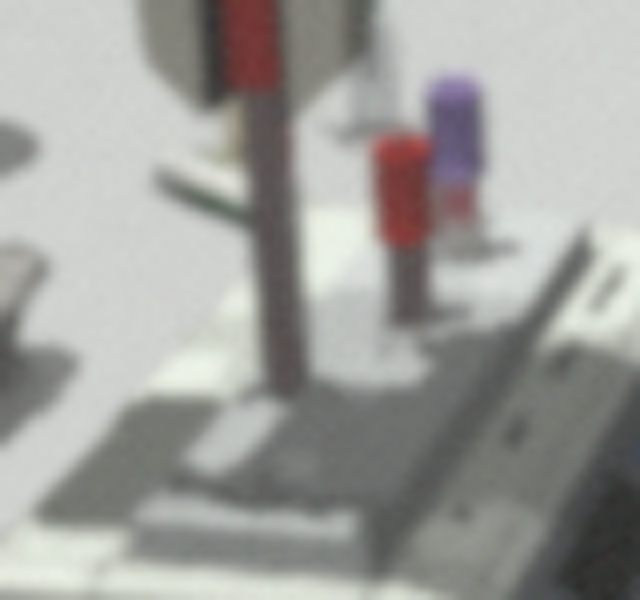

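The tube tip is at (287,392) in the crop, within about a pixel of its projection at (290,393). I'll finish the alignment by touch.

```bash
cat >> h.py <<'E'
def probe(x,y,z0=347,zt=290,fl=3):
    ctrl.movel([x,y,z0],vel=120);ctrl.pause(.15);f0=get_wrist_force()
    hit=ctrl.movel([x,y,zt],vel=40,until_force=fl)
    p=get_ee_pos();f=get_wrist_force()-f0
    print("t%.1f"%get_t(),(round(x,1),round(y,1)),hit,"z",p.round(2),"f",f.round(2),"m",get_moment().round(3),flush=True)
    return hit,p,f
E
python3 - <<'E'
from h import *
probe(566.5,239.3)
E
```

```text
t10.6 (566.5, 239.3) False z [566.55 239.31 290.29] f [ 0.78 -0.16  0.17] m [-0.139  0.07   0.01 ]
```

```bash
python3 - <<'E'
from h import *
x,y=566.5,239.3
h=ctrl.movel([x,y,272],vel=30,until_force=3);print(h,get_ee_pos(),get_wrist_force(),get_t())
ctrl.open_gripper();ctrl.pause(.1);print(get_width(),get_finger_force())
ctrl.movel([x,y,385],vel=200)
R=rot();x,y=539.6,-279.6
ctrl.goto([x,y,363],R);ctrl.movel([x,y,263]);ctrl.pause(.1);f0=get_wrist_force()
p,d=optics.camera("side");cv2.imwrite("pics/after1.png",cv2.resize(p[190:300,160:310,::-1],None,fx=5,fy=5,interpolation=cv2.INTER_CUBIC))
ctrl.close_gripper(10);print(get_t(),get_ee_pos(),get_width(),get_wrist_force()-f0)
E
```

```text
True [566.42296051 239.28249459 276.12960172] [0.15678275 0.56864062 2.10063759] 11.05
91.77758927169154 0.0
17.0833 [ 539.60656613 -279.5935899   262.99195212] 17.2201651077468 [ 0.40548947 -0.22864192  0.44392844]
```

View pics/after1.png

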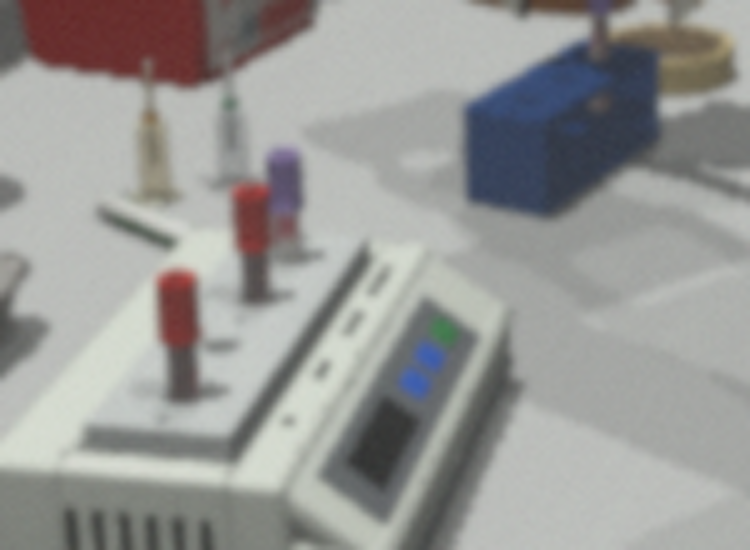

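The picture shows fresh red fully down in well 1, cap at (178,305), matching the height of the warm tube beside it. Now the purple tube.

```bash
python3 - <<'E'
from h import *
R=rot()
ctrl.movel([539.6,-279.6,430],vel=200)
x,y=571.4,193.5
ctrl.goto([x,y,430],R)
hit,p,f=probe(x,y,z0=350)
if not hit:
    h=ctrl.movel([x,y,272],vel=30,until_force=3);print(h,get_ee_pos(),get_wrist_force(),get_t())
E
```

```text
t22.4 (571.4, 193.5) False z [571.46 193.52 290.3 ] f [ 0.96 -0.08 -0.79] m [-0.009  0.031  0.001]
True [571.33241443 193.49253758 276.17676527] [-0.83506484  0.66724589  1.6584236 ] 22.8917
```

```bash
python3 - <<'E'
from h import *
ctrl.open_gripper();ctrl.pause(.3);print(get_width(),get_finger_force())
ctrl.movel([571.4,193.5,385],vel=200)
x,y=576.3,147.8
ctrl.movel([x,y,385]);ctrl.movel([x,y,277]);ctrl.pause(.1)
p,d=optics.camera("side");cv2.imwrite("pics/after2.png",cv2.resize(p[190:300,160:310,::-1],None,fx=5,fy=5,interpolation=cv2.INTER_CUBIC))
f0=get_wrist_force();ctrl.close_gripper(20);print(get_t(),get_width(),get_finger_force(),get_wrist_force()-f0)
E
```

```text
91.51962895253811 0.0
27.7583 16.955433662421022 19.999954998493195 [-0.00915546  0.32562074 -0.35449664]
```

View pics/after2.png

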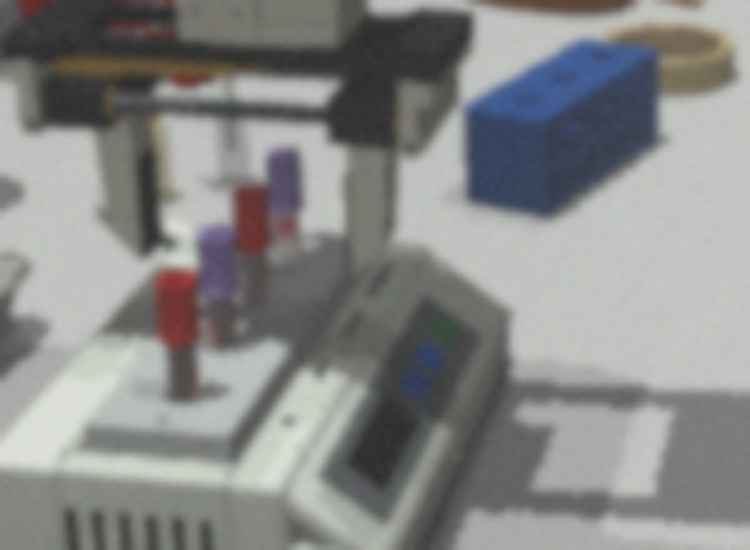

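All four caps line up, with purple seated in well 2 at (218,260) and the fingers straddling warm red. Next I draw it up and tip it.

```bash
python3 - <<'E'
from h import *
R=rot();x,y=576.3,147.8
ctrl.movel([x,y,440],vel=100);ctrl.pause(.15);print(get_t(),get_width(),get_finger_force())
ctrl.movel([480,140,450],vel=150)
for th in(30,60,90):
    Q=cv2.Rodrigues(-R[:,1]*np.radians(th))[0]@R
    if Q[1,2]<0: Q=cv2.Rodrigues(R[:,1]*np.radians(th))[0]@R
    ctrl.goto([450,120,440],Q);print(get_t(),get_width(),get_finger_force(),Q[:,2].round(2))
ctrl.pause(.5)
ims=[]
p,d=optics.camera("side");q=optics.camera("top")[0]
cv2.imwrite("pics/end.png",np.hstack([cv2.resize(p[:,100:500,::-1],(400,420)),q[100:310,100:300,::-1].repeat(2,0).repeat(2,1)]))
print(get_ee_pos(),get_joint_velocities())
E
```

```text
29.6917 17.245803394236916 19.99994695186615
31.0583 16.87939577111717 20.00001758337021 [-0.05  0.5  -0.87]
31.575 16.953769947713443 20.00001847743988 [-0.09  0.86 -0.5 ]
32.0417 16.817562989008756 20.000121295452118 [-0.11  0.99 -0.  ]
[449.99050413 119.98318711 440.02886599] [-0.05462173  0.12900038 -0.00052429  0.15651932  0.01652021 -0.09575855]
```

View pics/end.png

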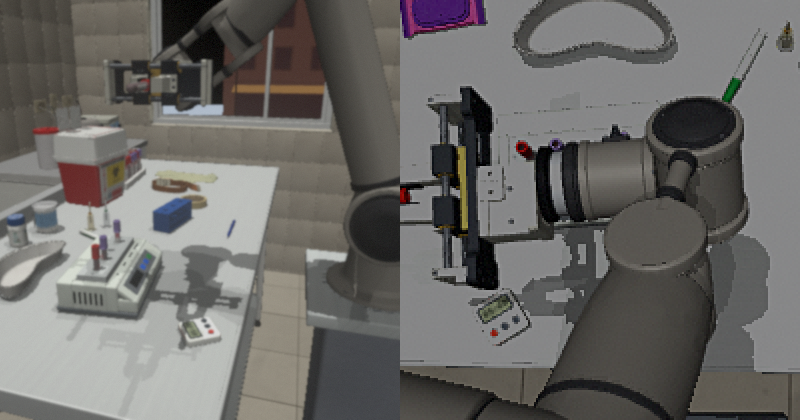

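The side view shows the tube level and pointing at the camera, with the other three tubes seated. I'll check that it's level from the depth data.

```bash
python3 - <<'E'
from h import *
p,d=optics.camera("top");q=P["top"]
v,u=np.mgrid[:420,:560]
C=np.stack([(u-q['cx'])/q['fx']*d,(v-q['cy'])/q['fy']*d,d],-1)
X=((C-q['t'])@q['R'])[d>0]
e=get_ee_pos();z=get_tool_rot()[:,2];s=(X-e)@z;r=np.linalg.norm(X-e-np.outer(s,z),axis=1)
print(e,z)
for a in range(140,280,10):
    m=(s>a)&(s<a+10)&(r<22);print(a,m.sum(),X[m].mean(0).round(1) if m.any() else "")
E
```

```text
[449.98935378 119.98402932 439.99797588] [-1.06764600e-01  9.94284299e-01 -2.30302149e-04]
140 102 [435.6 264.5 446.5]
150 105 [433.5 273.9 448. ]
160 106 [433.3 284.2 448.5]
170 65 [432.  293.6 446.3]
180 34 [430.  303.6 443.9]
190 36 [428.4 314.  443.4]
200 35 [427.6 323.6 443.8]
210 34 [426.4 334.  443.7]
220 37 [425.6 343.8 443.4]
230 31 [424.4 353.5 443.7]
240 36 [423.5 363.9 443.2]
250 9 [423.  370.9 443.5]
260 0 
270 0
```

The tube is level to well under 1° along its length and sits at about 44 cm.

```bash
python3 -c "
from workcell import *
print(get_finger_force(),get_t());print(ctrl.job_done())"
```

```text
20.000014007091522 32.6917
the job is handed in; nothing more can be done
None
```

The job is handed in at about 33 s of the 72 s allowed: fresh red is in well one, fresh purple is in well two, and the warm red tube is held level about 44 cm up; the verdict was not shown.

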